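Refit the air sampler's filter cover and hold it down on its gasket

TASK

The filter of the white air sampler has been changed and its metal cover, lying on the bench, must go back on. Turn the quarter-turn stud that stands crosswise until its head lines up with the cover's slot, set the cover on the sampler so that both stud heads stand up through its slots, then press it down until the gasket is squeezed and finish while still holding it pressed, so that I can lock the studs; leave the other things on the bench where they are.

Things in the scene. Friction and masses are not known exactly. Their poses are not given: they have to be found in the camera images.
- sampler: Air sampler, a fixed white case with a slate-blue top, 150 (x) x 210 (y) x 72 mm high with a black front strip towards -x and an open filter bay (62 x 84 mm, white pleats, blue edge) in the middle of its top. Origin: centre of its underside, on the bench; x points to its back, y to its left end, z up. Nothing on its top stands higher than the studs.
- seat (a point): Centre of the slate-blue frame's upper face (72 mm above the bench), axes as the sampler's. The fitted cover lies centred here with its axes along the sampler's; on the uncompressed gasket its underside is 6 mm above this point, on the fully squeezed gasket 2 mm.
- gasket (a joint): Compression of the black foam gasket (a 82 x 104 mm ring round the bay, standing 6 mm above the frame): 0 free, 0.004 m fully squeezed, a firm stop. It springs back: 3.5 N starts it moving, 13.5 N squeezes it fully; the cover's own weight does not.
- stud_left_head (a point): Top centre of the left stud's head, on its axis, 62 mm to the left (+y) of the seat and 19 mm above the frame; x along the head. A steel T-head 24 mm long, 9 mm wide with flat sides from 7 to 15 mm above the frame, narrowing to 20 x 6 mm at the top, on an 8 mm stem. It already stands in line.
- stud_left (a joint): Angle of the left stud's head about the vertical (rad, positive anticlockwise from above): 0 means the head lies front to back along the sampler's x, in line with the cover's slot. Stays where it is left (friction 0.04 N m), no stop at 0, range -1.75 to 1.75.
- stud_right_head (a point): Top centre of the right stud's head, 62 mm to the right (-y) of the seat; same make and size as the left. It starts crosswise.
- stud_right (a joint): Angle of the right stud's head, as for the left: 0 in line with the slot; starts turned by 0.65 to 1.4 rad, and must be turned back to 0.
- cover: Loose aluminium cover plate, 92 (x) x 154 (y) x 4 mm, about 0.22 kg, with two through slots 31 mm long in x and 14.5 mm wide in y, centred 62 mm either side in y, and a black bridge handle across its middle. Origin: centre of its underside; z up. It may go on either way round.
- cover_handle (a point): Middle of the handle's bar, 31 mm above the cover's underside: bar 70 mm long along the cover's y, 12 mm wide in x, 12 mm high, with 21 mm of free height under it.
- buffer_bottle: White bottle with blue cap, 52 mm wide, 106 mm high, a bystander; origin under its centre.
- amber_bottle: Brown bottle with black cap, 45 mm wide, 86 mm high, a bystander; origin under its centre.
- yellow_rack: Yellow tube rack with some white tubes, 86 x 124 x 22 mm, a bystander; origin under its centre.
- timer: White laboratory timer with three buttons, 62 x 68 x 18 mm, a bystander; origin under its centre. It lies in front of the tall grey PCR machine (409 mm high), whose front face stands at x = 0.54 from y = -0.28 to -0.62; keep the arm clear of it.
- pencil: Green pencil, 123 mm long, 7 mm thick, a bystander; origin under its centre.

How it is judged:
By the outcome, as a careful person would: the job done as asked, in the order asked, and still so for the second after the job is handed in, while the arm keeps its last pose, push and grip.
It also fails if it takes over 51 s, if anything falls off the work surface, if the arm or the gripper's body presses on something with over 40 N, if the wrist force passes 120 N, or if a joint passes its speed limit or range.

ROBOT

A 6-joint arm with a two-finger parallel gripper is mounted at the origin on a cart in front of the work surface, level with it; the furniture and walls round the work are solid. World frame = base frame: x ahead of the robot, y to its left, z up, the work surface at z = 0. Lengths are in mm, angles in degrees, forces in N, time in s.
With the tool pointing down it reaches from about 325 to 750 mm from the base axis. Payload 7.6 kg.
Tool frame: the origin (TCP) lies at the very end of the fingers, on their centre line; the grasp point (between the pads) lies 19 mm behind it; z points along the fingers, y is the line along which they close (so a half turn about z gives the same grasp; the last joint's range is limited). The gripper opens to 85 mm and grips with 20 to 120 N. Pads are 22 mm wide; open, the fingers measure 114 mm over their backs; the gripper's body (76 mm by 85 mm) begins 54 mm behind the grasp point. The pads swing forward as they close: fully open they stand 13 mm farther back than shut.
Start: joints at [-79.486, 2.991, 80.254, -0, 96.75, -4.028], TCP at [131.843, -508.196, 231.323] pointing down, gripper open.
Joint ranges: [-166.34, 166.34], [-52.06, 124.39], [6.96, 135.62], [-60.46, 240.46], [14.63, 156.25], [-167.68, 167.68]. Speed limits (degrees/s): [147.25, 147.25, 172.46, 180, 180, 180].

INTERFACE

Orientations are given as [roll, pitch, yaw] about the fixed x, y, z axes, in that order (R = Rz(yaw) Ry(pitch) Rx(roll)).
In Python, from station import arm gives the robot as it stands. The module is installed in compiled form; this text tells all that it offers.
- The arm moves only by the shell command python3 -m pendant 'ROWS' [FORCE]. ROWS is JSON, a list of rows, each a list of 7 numbers: the opening, from -1 (shut) to 1 (fully open), then the shift along the tool's x, y, z in m, then the turn, a rotation vector about the tool's x, y, z in rad. In form: [[grip, dx, dy, dz, ax, ay, az], ...]. A call has 1 to 5 rows; each row shifts and turns the commanded pose from where the row before left it, along the tool's axes as they then stand; what a row does not reach is not made up. A row lasts 1/10 s, in which the tool goes at most 50 mm and 8.59 degrees, less where a joint would pass 70% of its speed; a pose out of reach is approached as far as the arm can. A call is refused whole if a number of a shift passes 0.05 or a number of a turn 0.15, either way. A call with a gripper value outside its range is refused whole. The fingers move at their own pace and stop on an object; FORCE is the grip in N (left out, the last holds). Time passes only in rows, so rows that do not move let the fingers close. It gives the time, the measured TCP pose, the force, the opening and the grip force at its end, in the units of the state.
- arm.sense(): the state, without advancing time (a new reading comes with each control period).
- arm.camera(name): name is "scene" or "top"; returns the picture (480x640x3 uint8, red, green, blue); there is no depth.
- arm.calibration(name): a dict with "K" (3x3 intrinsics, pixels), "rvec" (rotation vector, rad) and "tvec" (3), from world to camera coordinates, as OpenCV has them. Camera axes: x right, y down, z forward; pixel columns grow to the right and rows downward; lengths in mm; the calibration is good to about 2 mm. A picture is of the moment at which its call begins. calibration takes no time and is no camera call.
- arm.close_job(): hands the job in; it is judged then, once.
The state is a dict: "time_s": time; "qpos": joint angles; "joint_velocities": joint speeds; "effort": joint torques, N m; "ee_pos": TCP position; "ee_rot": TCP orientation; "ft_force": force on the tool from outside, world axes, zero at the start; "torque": the same for the moment, N m; "finger_gap": finger opening in mm; "finger_force": force on a finger pad.
Only numpy, scipy, OpenCV 4.12 (cv2) and the standard library are available. Lean on these libraries where they do the work, as an engineer would, in place of code of your own. Each camera call takes 0.05 s, during which the arm holds its last target. There are 200 camera calls.

## Working session

There is one attempt and no reset: what is moved stays moved. The work goes in short steps, Python scripts to look and compute and a shell command to move; the robot and the scene stay as the last step left them, time stands still between calls to the robot, and variables do not carry over. Pictures are saved under pics/ and viewed, at most 10 in all, crops included, and the job is handed in when it is done.

```bash
mkdir -p pics; python3 - <<'E'
from station import arm
import cv2
for n in("scene","top"):
    cv2.imwrite(f"pics/{n}0.png",cv2.cvtColor(arm.camera(n),cv2.COLOR_RGB2BGR))
    c=arm.calibration(n);print(n,c)
print(arm.sense())
E
```

```text
scene {'K': array([[575.68346456,   0.        , 309.97099167],
       [  0.        , 575.68346456, 238.50157751],
       [  0.        ,   0.        ,   1.        ]]), 'rvec': array([ 2.23414244, -0.57095719,  0.23899348]), 'tvec': array([-521.35533999,  152.34183674, 1143.4147605 ])}
top {'K': array([[528.03630452,   0.        , 325.29118177],
       [  0.        , 528.03630452, 238.38277724],
       [  0.        ,   0.        ,   1.        ]]), 'rvec': array([ 2.12875425, -2.14573589,  0.1602431 ]), 'tvec': array([ -92.00424288,  549.87108623, 1372.47770215])}
{'time_s': 0.1, 'qpos': array([-7.94866037e+01,  3.02499986e+00,  8.03066979e+01, -1.24441789e-03,
        9.67483349e+01, -4.02882886e+00]), 'joint_velocities': array([-0.02070106, -0.08690474, -0.19987454, -0.0738242 , -0.10625412,
        0.09920291]), 'effort': array([ 2.07413708e-03, -3.82581174e+01, -3.60985529e+01, -1.95942488e-05,
        4.87714744e-03,  1.20995651e-06]), 'ee_pos': array([ 131.78460246, -507.92247028,  230.54838489]), 'ee_rot': array([-1.79920078e+02, -4.39001724e-03,  1.45420767e+01]), 'ft_force': array([ 0.20676826,  0.16753647, -0.35654558]), 'torque': array([0.0787162 , 0.01739586, 0.01754647]), 'finger_force': 0.0, 'finger_gap': 85.55104201052932}
```

View pics/scene0.png

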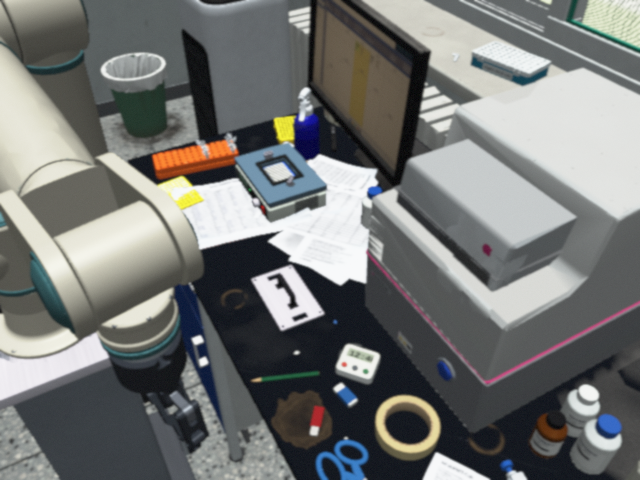

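View pics/top0.png

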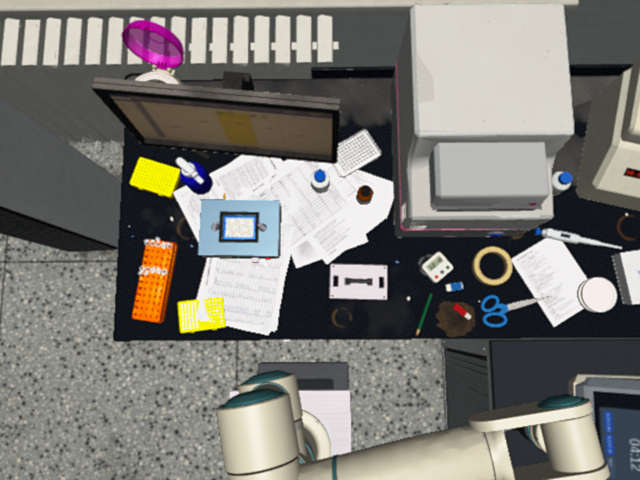

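The top view shows the sampler at about (240,228), with its studs at about (216,228) and (263,226). The cover is at about (358,282) with its handle along the image's horizontal. I'll enlarge both.

```bash
cat > h.py <<'E'
import numpy as np,cv2
from station import arm
def ray(name,px,z):
    c=arm.calibration(name);R=cv2.Rodrigues(c["rvec"])[0];t=c["tvec"]
    u=cv2.undistortPoints(np.array([[px]],float),c["K"],None)[0,0]
    d=R.T@np.array([*u,1]);o=-R.T@t
    return o+d*(z-o[2])/d[2]
def proj(name,P):
    c=arm.calibration(name);return cv2.projectPoints(np.array(P,float).reshape(-1,3),c["rvec"],c["tvec"],c["K"],None)[0][:,0]
def shot(name): return cv2.cvtColor(arm.camera(name),cv2.COLOR_RGB2BGR)
E
python3 - <<'E'
import cv2,numpy as np
from h import *
a=cv2.imread("pics/top0.png")
A=cv2.resize(a[190:270,190:290],None,fx=6,fy=6,interpolation=cv2.INTER_CUBIC)[:,:600]
B=cv2.resize(a[258:306,322:396],None,fx=8,fy=8,interpolation=cv2.INTER_CUBIC)
cv2.imwrite("pics/cA.png",A);cv2.imwrite("pics/cB.png",B)
for n,p,z in(("sampler",(240,228),72),("cover",(358,282),4)):print(n,ray("top",p,z))
E
```

```text
sampler [574.10888286 127.98532955  72.        ]
cover [ 434.4612386 -184.146215     4.       ]
```

View pics/cA.png

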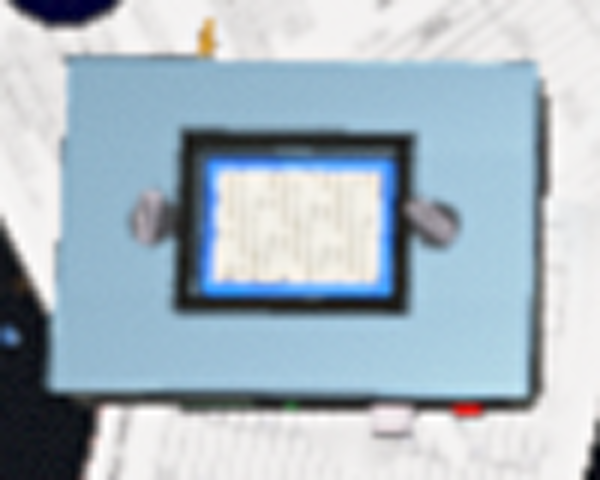

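View pics/cB.png

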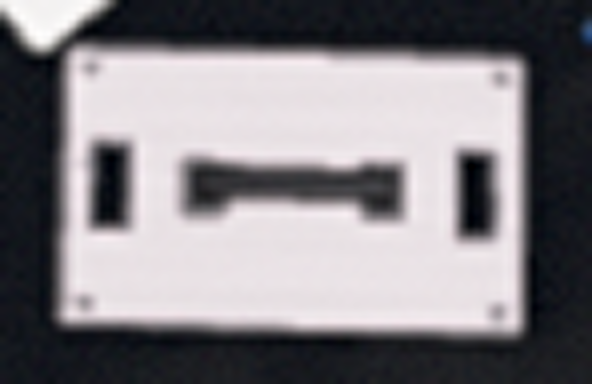

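The crops show the slate top with corners near (68,58), (540,62), (530,397) and (48,390) in crop A. The left stud is in line, and the right stud runs from (410,200) to (455,240), so it is turned roughly +0.9 rad. In crop B the cover has its slots at (110,185) and (478,195), with the handle along y. Next I fit the poses from the contours in both cameras.

```bash
cat >> h.py <<'E'
def fitrect(name,img,kind,win,z,size,x0):
    """fit known-size rectangle (x,y,yaw) to segmented contour; size=(sx,sy)"""
    from scipy.optimize import least_squares
    x1,y1,x2,y2=win;c=cv2.resize(img[y1:y2,x1:x2],None,fx=4,fy=4,interpolation=cv2.INTER_CUBIC)
    if kind=="blue":
        h=cv2.cvtColor(c,cv2.COLOR_BGR2HSV);m=((h[...,0]>90)&(h[...,0]<112)&(h[...,1]>50)&(h[...,1]<190)&(h[...,2]>90)).astype(np.uint8)
    else:
        g=c.min(axis=2);m=(g>125).astype(np.uint8)
        m=cv2.morphologyEx(m,cv2.MORPH_OPEN,np.ones((25,25)))
    cs=cv2.findContours(m,cv2.RETR_EXTERNAL,cv2.CHAIN_APPROX_NONE)[0]
    k=max(cs,key=cv2.contourArea)[:,0].astype(float)
    k=cv2.convexHull(k.astype(np.float32))[:,0]
    n=np.linspace(0,1,30)[:,None];k=np.vstack([a+(b-a)*n for a,b in zip(k,np.roll(k,-1,0))])
    # resample evenly
    s=np.r_[0,np.cumsum(np.linalg.norm(np.diff(k,axis=0),axis=1))];q=np.linspace(0,s[-1],400)
    k=np.c_[np.interp(q,s,k[:,0]),np.interp(q,s,k[:,1])]
    px=(k+.5)/4-.5+[x1,y1]
    W=np.array([ray(name,p,z)[:2] for p in px])
    def f(p):
        C,S=np.cos(p[2]),np.sin(p[2]);d=(W-p[:2])@np.array([[C,-S],[S,C]])
        e=np.abs(d)-np.array(size)/2-p[3];return e.max(axis=1)
    r=least_squares(f,[*x0,0,0],loss="soft_l1",f_scale=1.5)
    return r.x*[1,1,180/np.pi,1],np.sqrt(np.mean(r.fun**2)),cv2.minAreaRect(W.astype(np.float32))
E
python3 - <<'E'
from h import *
print(proj("scene",[[574,128,72],[434,-184,4]]))
T=cv2.imread("pics/top0.png");S=cv2.imread("pics/scene0.png")
for z in [72]:
  print(fitrect("top",T,"blue",(190,190,290,270),72,(150,210),(574,128)))
  print(fitrect("scene",S,"blue",(225,135,335,220),72,(150,210),(574,128)))
print(fitrect("top",T,"w",(322,258,396,306),4,(92,154),(434,-184)))
print(fitrect("scene",S,"w",(245,258,330,335),4,(92,154),(434,-184)))
E
```

```text
[[277.52710988 171.33272628]
 [284.31862271 295.34307564]]
(array([ 5.75727250e+02,  1.30754906e+02, -1.47367876e+00,  3.64096689e-01]), np.float64(0.6014523360037187), ((575.7478637695312, 131.1904754638672), (212.871337890625, 150.6098175048828), 88.52479553222656))
(array([577.7635028 , 128.90362446,  -2.08253561,   2.45053801]), np.float64(1.7539960928204952), ((578.4476318359375, 129.43797302246094), (219.08828735351562, 155.536376953125), 88.64757537841797))
(array([ 436.3185523 , -184.59492144,   -1.67847879,    0.7903632 ]), np.float64(0.2742421790949665), ((436.40032958984375, -184.59820556640625), (155.80210876464844, 94.27973937988281), 88.19365692138672))
(array([ 437.34925146, -186.02801459,   -2.18710038,    1.73172829]), np.float64(0.9385015839150508), ((437.33441162109375, -185.96200561523438), (158.3483123779297, 95.72106170654297), 87.9676513671875))
```

Both cameras agree to about 2 mm. The sampler is at (576.5,130), yaw about −1.6°, and the cover at (436.7,−185), yaw about −1.8°. Next I need the right stud's angle and the first shift.

```bash
cat >> h.py <<'E'
def rel(P,yaw):
    """shift in tool axes and turn az from the present pose to P with tool down at yaw (deg)"""
    s=arm.sense();R=cv2.Rodrigues(np.zeros(3))[0]
    from scipy.spatial.transform import Rotation as Ro
    r=Ro.from_euler("xyz",s["ee_rot"],degrees=True);g=Ro.from_euler("xyz",[180,0,yaw],degrees=True)
    print("t",s["time_s"],"pos",s["ee_pos"].round(1),"rot",s["ee_rot"].round(2),"F",s["ft_force"].round(1),"gap",round(s["finger_gap"],1))
    print("shift m",(r.inv().apply(np.array(P)-s["ee_pos"])/1000).round(4),"turn rad",(r.inv()*g).as_rotvec().round(4))
E
python3 - <<'E'
from h import *
a=cv2.imread("pics/top0.png")
for nm,w in(("R",(254,216,270,236)),("L",(209,216,218,236))):
    x1,y1,x2,y2=w;c=a[y1:y2,x1:x2].astype(int)
    sat=c.max(2)-c.min(2);m=(sat<30)&(c.max(2)>60)&(c.max(2)<200)
    ys,xs=np.nonzero(m);W=np.array([ray("top",(x+x1,y+y1),89)[:2] for x,y in zip(xs,ys)])
    wv,v=np.linalg.eigh(np.cov(W.T));d=v[:,1]
    print(nm,len(W),W.mean(0),np.degrees(np.arctan(d[1]/d[0])),np.sqrt(wv*12))
rel([574.8,68.2,200],50)
E
```

```text
R 66 [575.7373612   71.29515635] 17.82442682704363 [21.48508379 33.02642362]
L 47 [576.87790885 191.48861878] -3.9270751183886103 [14.34612552 22.10926723]
t 0.1 pos [ 131.8 -507.9  230.5] rot [-179.92   -0.     14.54] F [ 0.2  0.2 -0.4] gap 85.6
shift m [ 0.5735 -0.4464  0.0312] turn rad [-1.300e-03 -5.000e-04 -6.189e-01]
```

```bash
python3 -m pendant '[[1,0.038,-0.03,0.002,0,0,0],[1,0.038,-0.03,0.002,0,0,0],[1,0.038,-0.03,0.002,0,0,0],[1,0.038,-0.03,0.002,0,0,0],[1,0.038,-0.03,0.002,0,0,0]]' 20; python3 -m pendant '[[1,0.038,-0.03,0.002,0,0,0],[1,0.038,-0.03,0.002,0,0,0],[1,0.038,-0.03,0.002,0,0,0],[1,0.038,-0.03,0.002,0,0,0],[1,0.038,-0.03,0.002,0,0,0]]'; python3 -m pendant '[[1,0.038,-0.03,0.002,0,0,0],[1,0.038,-0.03,0.002,0,0,0],[1,0.038,-0.03,0.002,0,0,0],[1,0.038,-0.03,0.002,0,0,0],[1,0.038,-0.03,0.002,0,0,0]]'; python3 -m pendant '[[1,0,0,0,0,0,-0.124],[1,0,0,0,0,0,-0.124],[1,0,0,0,0,0,-0.124],[1,0,0,0,0,0,-0.124],[1,0,0,0,0,0,-0.124]]'
python3 - <<'E'
from h import *
rel([574.8,68.2,130],50)
a=shot("scene");cv2.imwrite("pics/s1.png",a)
p=proj("scene",[574.8,68.2,91])[0];print(p)
x,y=p.astype(int);cv2.imwrite("pics/s1c.png",cv2.resize(a[y-60:y+40,x-65:x+65],None,fx=6,fy=6,interpolation=cv2.INTER_CUBIC))
E
```

```text
time_s: 0.6
ee_pos: [278.7, -313.5, 220.9]
ee_rot: [-180.0, 0.0, 14.5]
ft_force: [1.4, -0.2, 0.0]
finger_gap: 85.5
finger_force: 0.0
time_s: 1.1
ee_pos: [425.0, -120.5, 211.0]
ee_rot: [180.0, 0.0, 14.5]
ft_force: [1.0, -1.0, 0.1]
finger_gap: 85.5
finger_force: 0.0
time_s: 1.6
ee_pos: [571.3, 72.4, 200.7]
ee_rot: [180.0, 0.0, 14.6]
ft_force: [0.6, -0.4, 0.7]
finger_gap: 85.2
finger_force: 0.0
time_s: 2.1
ee_pos: [570.4, 70.6, 200.6]
ee_rot: [-180.0, 0.1, 50.4]
ft_force: [0.5, 0.3, -0.0]
finger_gap: 85.7
finger_force: 0.0
t 2.1 pos [570.4  70.6 200.6] rot [-1.7995e+02  5.0000e-02  5.0370e+01] F [ 0.5  0.3 -0. ] gap 85.7
shift m [0.0011 0.005  0.0706] turn rad [-0.0008  0.0009  0.0064]
[288.74190633 177.39782801]
```

View pics/s1c.png

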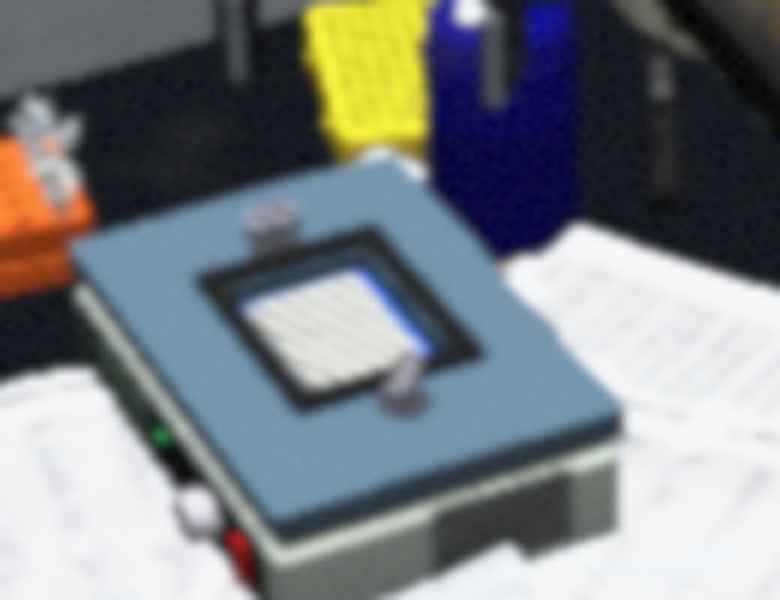

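The crop shows the left stud at (272,222) in line and the right stud at (403,383), its head running from about (390,388) to (413,360).

```bash
python3 - <<'E'
from h import *
for q in((390,388),(413,360),(255,215),(292,210)):
    print(ray("scene",(223+q[0]/6,117+q[1]/6),90).round(1))
for th in(30,50,70):
    t=np.radians(th-1.6);d=10*np.array([np.cos(t),np.sin(t),0]);c=np.array([574.8,68.2,91])
    print(th,((proj("scene",[c-d,c+d])-[223,117])*6).round())
    print("  top",((proj("top",[c-d,c+d])-[190,190])*6).round())
E
```

```text
[566.4  55.3  90. ]
[582.3  67.4  90. ]
[572.3 189.7  90. ]
[587.  185.6  90. ]
30 [[380. 375.]
 [409. 350.]]
  top [[441. 238.]
 [420. 198.]]
50 [[388. 377.]
 [401. 348.]]
  top [[448. 233.]
 [414. 203.]]
70 [[397. 377.]
 [392. 347.]]
  top [[452. 226.]
 [409. 209.]]
```

```bash
python3 -m pendant '[[1,0.001,0.005,0.035,0,0,0],[1,0,0,0.035,0,0,0.094],[1,0,0,0.03,0,0,0],[1,0,0,0.01,0,0,0],[1,0,0,0,0,0,0]]' 20
python3 - <<'E'
from h import *
rel([574.8,68.2,81],45)
E
```

```text
time_s: 2.65
ee_pos: [574.2, 68.0, 89.7]
ee_rot: [-179.9, 0.2, 44.6]
ft_force: [-0.5, 0.4, -0.7]
finger_gap: 85.5
finger_force: 0.0
t 2.65 pos [574.2  68.   89.7] rot [-1.7987e+02  1.5000e-01  4.4620e+01] F [-0.5  0.4 -0.7] gap 85.5
shift m [0.0006 0.0003 0.0087] turn rad [-0.0022  0.0027 -0.0066]
```

```bash
python3 -m pendant '[[1,0,0,0.0085,0,0,0],[0,0,0,0,0,0,0],[0,0,0,0,0,0,0],[-0.4,0,0,0,0,0,0],[-0.4,0,0,0,0,0,0]]' 20;python3 -m pendant '[[-0.6,0,0,0,0,0,0],[-0.7,0,0,0,0,0,0],[-0.8,0,0,0,0,0,0],[-1,0,0,0,0,0,0],[-1,0,0,0,0,0,0]]'
```

```text
time_s: 3.15
ee_pos: [575.4, 68.1, 83.5]
ee_rot: [180.0, -0.0, 44.7]
ft_force: [-0.3, 0.1, 0.6]
finger_gap: 28.1
finger_force: 0.0
time_s: 3.65
ee_pos: [575.5, 67.5, 83.0]
ee_rot: [179.9, -0.0, 44.7]
ft_force: [2.8, -3.6, -0.4]
finger_gap: 8.0
finger_force: 20.4
```

The head is gripped (gap 8 mm). I turn it to yaw −1.6°, which is 0.808 rad.

```bash
python3 -m pendant '[[-1,0,0,0,0,0,0.1],[-1,0,0,0,0,0,0.1],[-1,0,0,0,0,0,0.1],[-1,0,0,0,0,0,0.1]]' 20;python3 -m pendant '[[-1,0,0,0,0,0,0.1],[-1,0,0,0,0,0,0.1],[-1,0,0,0,0,0,0.1],[-1,0,0,0,0,0,0.1],[-1,0,0,0,0,0,0.008]]'; python3 -m pendant '[[-1,0,0,0,0,0,0],[-1,0,0,0,0,0,0]]'
```

```text
time_s: 4.05
ee_pos: [575.4, 67.6, 83.0]
ee_rot: [179.9, -0.0, 21.5]
ft_force: [3.4, -2.7, 0.7]
finger_gap: 7.7
finger_force: 20.4
time_s: 4.55
ee_pos: [575.4, 67.8, 83.0]
ee_rot: [180.0, -0.1, -1.7]
ft_force: [2.9, -2.7, -0.4]
finger_gap: 7.9
finger_force: 20.4
time_s: 4.75
ee_pos: [575.4, 67.8, 83.0]
ee_rot: [180.0, -0.1, -1.5]
ft_force: [3.6, -3.0, 0.2]
finger_gap: 8.3
finger_force: 20.4
```

```bash
python3 -m pendant '[[0,0,0,0,0,0,0],[0,0,0,0,0,0,0],[1,0,0,-0.03,0,0,0],[1,0,0,-0.045,0,0,0],[1,0,0,-0.045,0,0,0]]' 20
python3 - <<'E'
from h import *
a=shot("top");p=proj("top",[574.8,68.2,91])[0];print(p)
cv2.imwrite("pics/t2.png",a)
rel([436.7,-185,140],88.2)
E
```

```text
time_s: 5.25
ee_pos: [574.1, 68.5, 203.4]
ee_rot: [-180.0, 0.2, -1.5]
ft_force: [1.0, -0.1, 0.1]
finger_gap: 79.5
finger_force: 0.0
[261.76860533 226.26446735]
t 5.3 pos [577.   68.7 213.4] rot [-179.91   -0.65   -1.52] F [ 0.4 -0.1  7.3] gap 84.9
shift m [-0.1343  0.2575  0.0715] turn rad [ 0.0076 -0.0102 -1.5659]
```

```bash
python3 -m pendant '[[1,-0.022,0.042,0,0,0,0],[1,-0.022,0.042,0,0,0,0],[1,-0.022,0.042,0,0,0,0],[1,-0.022,0.042,0,0,0,0],[1,-0.022,0.042,0,0,0,0]]' 20
python3 -m pendant '[[1,-0.022,0.045,0,0,0,0],[1,0,0,0,0,0,-0.142],[1,0,0,0,0,0,-0.142],[1,0,0,0,0,0,-0.142],[1,0,0,0,0,0,-0.142]]'
python3 -m pendant '[[1,0,0,0,0,0,-0.142],[1,0,0,0,0,0,-0.142],[1,0,0,0,0,0,-0.142],[1,0,0,0,0,0,-0.142],[1,0,0,0,0,0,-0.142]]'
python3 -m pendant '[[1,0,0,0,0,0,-0.142],[1,0,0,0,0,0,-0.142],[1,0,0,0,0,0,0]]'
python3 - <<'E'
from h import *
a=cv2.imread("pics/t2.png");b=shot("top");cv2.imwrite("pics/t3.png",b)
cv2.imwrite("pics/t3c.png",cv2.resize(b[190:270,190:290],None,fx=8,fy=7.5,interpolation=cv2.INTER_CUBIC))
rel([436.7,-185,60],88.2)
E
```

```text
time_s: 5.8
ee_pos: [457.9, -139.6, 202.5]
ee_rot: [-180.0, 0.0, -1.5]
ft_force: [0.6, -0.8, 0.3]
finger_gap: 85.7
finger_force: 0.0
time_s: 6.3
ee_pos: [435.7, -182.7, 202.5]
ee_rot: [-179.9, -0.0, 31.3]
ft_force: [-0.1, -0.0, 1.5]
finger_gap: 85.4
finger_force: 0.0
time_s: 6.8
ee_pos: [435.9, -182.5, 202.4]
ee_rot: [-180.0, -0.0, 72.0]
ft_force: [0.4, 0.2, 0.2]
finger_gap: 85.3
finger_force: 0.0
time_s: 7.1
ee_pos: [435.9, -182.6, 202.5]
ee_rot: [-180.0, -0.0, 88.0]
ft_force: [-0.3, 0.7, -0.1]
finger_gap: 85.4
finger_force: 0.0
t 7.15 pos [ 435.9 -182.7  202.5] rot [-1.7998e+02 -3.0000e-02  8.7760e+01] F [ 0.1 -0.3  0.5] gap 85.5
shift m [-0.0024  0.001   0.1425] turn rad [-0.0004 -0.0006 -0.0076]
```

View pics/t3c.png

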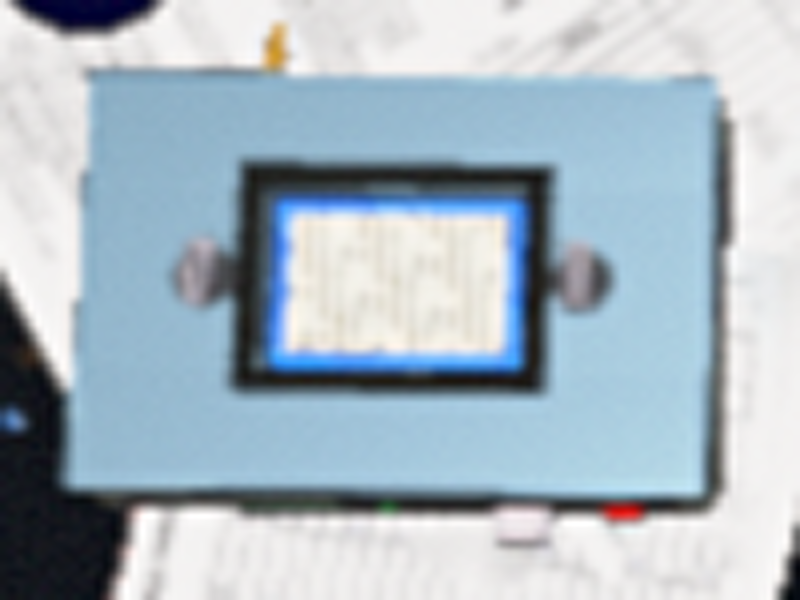

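The right stud head at (578,277) is now in line, parallel to the left one at (200,272). I descend onto the handle.

```bash
python3 -m pendant '[[1,-0.0024,0.001,0.045,0,0,-0.0076],[1,0,0,0.045,0,0,0],[1,0,0,0.045,0,0,0],[1,0,0,0.03,0,0,0],[1,0,0,0.02,0,0,0]]' 60
python3 -m pendant '[[0.2,0,0,0.004,0,0,0],[-0.2,0,0,0,0,0,0]]'
python3 - <<'E'
from h import *
for q in((200,272),(578,277)): print(ray("top",(190-.5+q[0]/8,190-.5+q[1]/7.5),89).round(1))
rel([436.7,-185,12],88.2)
E
```

```text
time_s: 7.65
ee_pos: [435.4, -184.5, 14.9]
ee_rot: [-179.8, -0.1, 88.1]
ft_force: [0.7, 0.6, -0.2]
finger_gap: 85.7
finger_force: 0.0
time_s: 7.85
ee_pos: [436.8, -185.3, 13.7]
ee_rot: [-180.0, -0.0, 88.2]
ft_force: [0.9, -0.2, 0.2]
finger_gap: 59.5
finger_force: 0.0
[577.5 191.7  89. ]
[574.7  68.5  89. ]
t 7.85 pos [ 436.8 -185.3   13.7] rot [-1.7996e+02 -3.0000e-02  8.8220e+01] F [ 0.9 -0.2  0.2] gap 59.5
shift m [ 0.0003 -0.0001  0.0017] turn rad [-0.0008 -0.0005  0.0003]
```

```bash
python3 -m pendant '[[-0.4,0,0,0,0,0,0],[-0.6,0,0,0,0,0,0],[-0.8,0,0,0,0,0,0],[-1,0,0,0,0,0,0],[-1,0,0,0,0,0,0]]' 80;  python3 -m pendant '[[-1,0,0,0,0,0,0],[-1,0,0,-0.01,0,0,0],[-1,0,0,-0.03,0,0,0],[-1,0,0,-0.04,0,0,0],[-1,0,0,-0.04,0,0,0]]'; python3 -m pendant '[[-1,0,0,-0.03,0,0,0],[-1,0,0,0,0,0,0],[-1,0,0,0,0,0,0]]'
python3 - <<'E'
from h import *
rel([576.1,130.1,160],88.5)
b=shot("scene");cv2.imwrite("pics/s4.png",b)
E
```

```text
time_s: 8.35
ee_pos: [437.6, -185.9, 15.1]
ee_rot: [179.9, 0.1, 88.3]
ft_force: [-3.1, 0.0, 6.0]
finger_gap: 10.0
finger_force: 78.8
time_s: 8.85
ee_pos: [436.3, -185.1, 135.1]
ee_rot: [-179.9, -0.0, 88.3]
ft_force: [0.4, -0.3, -2.1]
finger_gap: 10.4
finger_force: 78.4
time_s: 9.15
ee_pos: [436.7, -185.4, 163.8]
ee_rot: [180.0, 0.0, 88.3]
ft_force: [-0.5, 0.2, -3.1]
finger_gap: 10.2
finger_force: 78.4
t 9.15 pos [ 436.7 -185.4  163.8] rot [1.7998e+02 1.0000e-02 8.8310e+01] F [-0.5  0.2 -3.1] gap 10.2
shift m [0.3195 0.13   0.0037] turn rad [ 0.0003  0.0002 -0.0033]
```

View pics/s4.png

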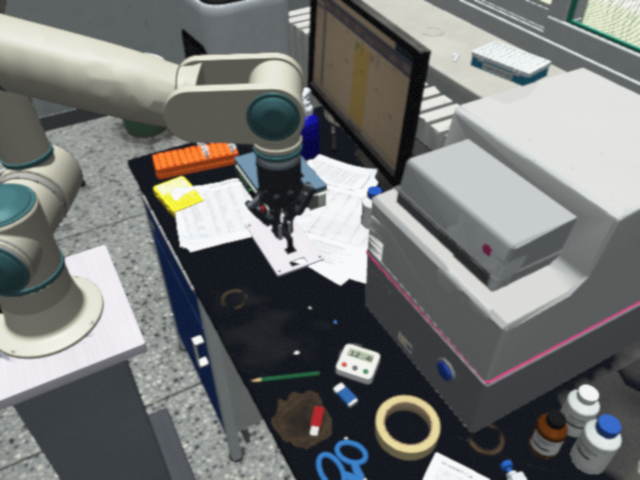

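The cover is held level above its old place. I carry it over the sampler.

```bash
python3 -m pendant '[[-1,0.02,0.008,0,0,0,-0.0033],[-1,0.035,0.0145,0,0,0,0],[-1,0.035,0.0145,0,0,0,0],[-1,0.035,0.0145,0,0,0,0],[-1,0.035,0.0145,0,0,0,0]]' 80
python3 -m pendant '[[-1,0.035,0.0145,0,0,0,0],[-1,0.035,0.0145,0,0,0,0],[-1,0.035,0.0145,0,0,0,0],[-1,0.035,0.0145,0,0,0,0],[-1,0.019,0.006,0,0,0,0]]'
python3 -m pendant '[[-1,0,0,0.02,0,0,0],[-1,0,0,0.02,0,0,0],[-1,0,0,0.01,0,0,0],[-1,0,0,0,0,0,0]]'
python3 - <<'E'
from h import *
rel([576.2,129.6,114],88.5)
b=shot("top");cv2.imwrite("pics/t5.png",b)
b2=shot("scene");cv2.imwrite("pics/s5.png",b2)
w=np.hstack([cv2.resize(b[190:270,190:290],(400,400)),cv2.resize(b2[115:215,225:325],(400,400))])
cv2.imwrite("pics/c5.png",w)
E
```

```text
time_s: 9.7
ee_pos: [506.4, -25.7, 161.4]
ee_rot: [-179.8, -0.0, 88.5]
ft_force: [0.5, -1.1, -2.2]
finger_gap: 10.4
finger_force: 78.4
time_s: 10.2
ee_pos: [574.7, 132.5, 160.7]
ee_rot: [-179.7, 0.0, 88.6]
ft_force: [0.5, -0.4, -2.7]
finger_gap: 10.5
finger_force: 78.4
time_s: 10.6
ee_pos: [573.5, 129.6, 110.3]
ee_rot: [-179.6, 0.1, 88.5]
ft_force: [0.8, -0.1, -2.4]
finger_gap: 10.3
finger_force: 78.4
t 10.6 pos [573.5 129.6 110.3] rot [-1.7964e+02  7.0000e-02  8.8500e+01] F [ 0.8 -0.1 -2.4] gap 10.3
shift m [ 0.      0.0027 -0.0037] turn rad [-0.0063  0.0012 -0.0001]
```

View pics/c5.png

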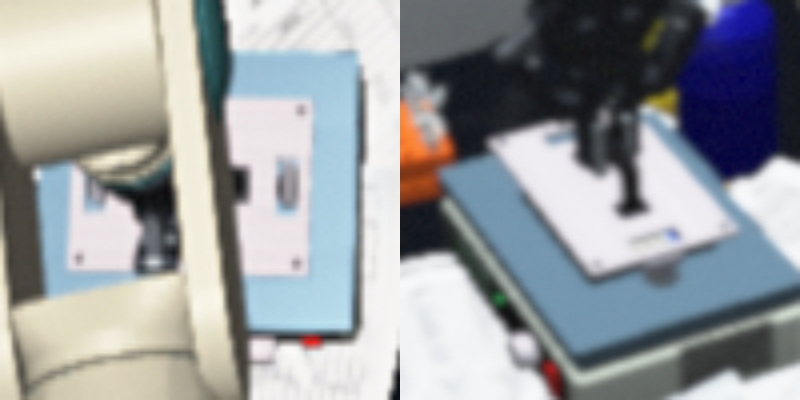

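The top crop shows the right stud head at (288,186) inside the slot centred at (288,184), and the left one also within its slot. I put numbers on that and check for parallax.

```bash
python3 - <<'E'
from h import *
f=lambda x,y,z:ray("top",(190-.5+x/4,190-.5+y/5),z).round(1)
print("slot R",f(288,184,98.5),"head R",f(288.5,186,89),"slot L",f(95,190,98.5))
b=cv2.imread("pics/t5.png")
# plate edges: lower-right corner holes etc. -> fit of visible plate corners at z 100.5
for q in((311,98),(308,276),(67,272)): print(f(*q,100.5))
s=arm.sense();print(s["ee_pos"],s["ee_rot"],s["torque"])
E
```

```text
slot R [573.3  67.9  98.5] head R [574.   68.8  89. ] slot L [571.3 192.7  98.5]
[618.2  53.3 100.5]
[524.9  54.3 100.5]
[528.3 209.2 100.5]
[575.13911726 129.80269144 113.6721178 ] [-1.79963256e+02  1.07418522e-02  8.84870812e+01] [ 0.00350394 -0.03752452 -0.02506854]
```

```bash
python3 -m pendant '[[-1,0,0.001,0,0,0,0],[-1,0,0,0.005,0,0,0],[-1,0,0,0.005,0,0,0],[-1,0,0,0,0,0,0],[-1,0,0,0,0,0,0]]' 100
python3 -m pendant '[[-1,0,0,0.003,0,0,0],[-1,0,0,0.003,0,0,0],[-1,0,0,0,0,0,0],[-1,0,0,0,0,0,0]]'
```

```text
time_s: 11.2
ee_pos: [576.1, 129.9, 103.6]
ee_rot: [-180.0, 0.0, 88.5]
ft_force: [-0.0, -0.1, -1.5]
finger_gap: 9.8
finger_force: 101.1
time_s: 11.6
ee_pos: [576.2, 130.0, 97.6]
ee_rot: [-180.0, 0.0, 88.5]
ft_force: [0.0, -0.6, -3.0]
finger_gap: 9.4
finger_force: 101.1
```

```bash
python3 -m pendant '[[-1,0,0,0.003,0,0,0],[-1,0,0,0.002,0,0,0],[-1,0,0,0,0,0,0],[-1,0,0,0,0,0,0]]'; python3 -m pendant '[[-1,0,0,0.002,0,0,0],[-1,0,0,0,0,0,0],[-1,0,0,0,0,0,0]]'; python3 -m pendant '[[-1,0,0,0.001,0,0,0],[-1,0,0,0,0,0,0],[-1,0,0,0,0,0,0]]'
```

```text
time_s: 12.0
ee_pos: [576.3, 130.0, 93.2]
ee_rot: [180.0, -0.0, 88.5]
ft_force: [-1.3, 0.1, 1.8]
finger_gap: 10.1
finger_force: 101.7
time_s: 12.3
ee_pos: [576.4, 130.0, 91.6]
ee_rot: [180.0, -0.0, 88.5]
ft_force: [-3.2, 0.1, 5.6]
finger_gap: 9.9
finger_force: 102.3
time_s: 12.6
ee_pos: [576.4, 130.0, 90.9]
ee_rot: [180.0, -0.0, 88.5]
ft_force: [-4.1, -1.5, 7.2]
finger_gap: 10.1
finger_force: 102.5
```

The gasket is compressing as its spring rate predicts. I press on to the stop.

```bash
python3 -m pendant '[[-1,0,0,0.0015,0,0,0],[-1,0,0,0,0,0,0],[-1,0,0,0,0,0,0]]'; python3 -m pendant '[[-1,0,0,0.0015,0,0,0],[-1,0,0,0,0,0,0],[-1,0,0,0,0,0,0]]'
```

```text
time_s: 12.9
ee_pos: [576.5, 130.0, 89.9]
ee_rot: [179.9, -0.0, 88.5]
ft_force: [-4.4, -0.7, 9.6]
finger_gap: 10.1
finger_force: 102.9
time_s: 13.2
ee_pos: [576.5, 130.0, 89.1]
ee_rot: [179.9, -0.0, 88.5]
ft_force: [-8.6, -0.4, 13.7]
finger_gap: 9.7
finger_force: 103.4
```

```bash
python3 -m pendant '[[-1,0,0,0.001,0,0,0],[-1,0,0,0,0,0,0],[-1,0,0,0,0,0,0]]'
```

```text
time_s: 13.5
ee_pos: [576.6, 130.0, 89.1]
ee_rot: [179.9, -0.0, 88.5]
ft_force: [-11.9, -2.2, 18.7]
finger_gap: 9.5
finger_force: 104.2
```

```bash
python3 -m pendant '[[-1,0,-0.001,0.001,0,0,0],[-1,0,0,0,0,0,0],[-1,0,0,0,0,0,0],[-1,0,0,0,0,0,0]]'
python3 - <<'E'
from h import *
b=shot("top");b2=shot("scene")
w=np.hstack([cv2.resize(b[190:270,190:290],(400,400)),cv2.resize(b2[115:215,225:325],(400,400))])
cv2.imwrite("pics/c6.png",w);rel([576,130,89],88.5)
E
```

```text
time_s: 13.9
ee_pos: [576.6, 130.1, 89.1]
ee_rot: [179.7, -0.0, 88.5]
ft_force: [-7.9, -2.1, 19.9]
finger_gap: 9.5
finger_force: 104.4
t 14.0 pos [576.6 130.1  89.1] rot [ 1.7973e+02 -3.0000e-02  8.8500e+01] F [-8.9 -2.3 19.5] gap 9.9
shift m [-0.0001 -0.0006  0.0001] turn rad [ 0.0048 -0.0005  0.    ]
```

View pics/c6.png

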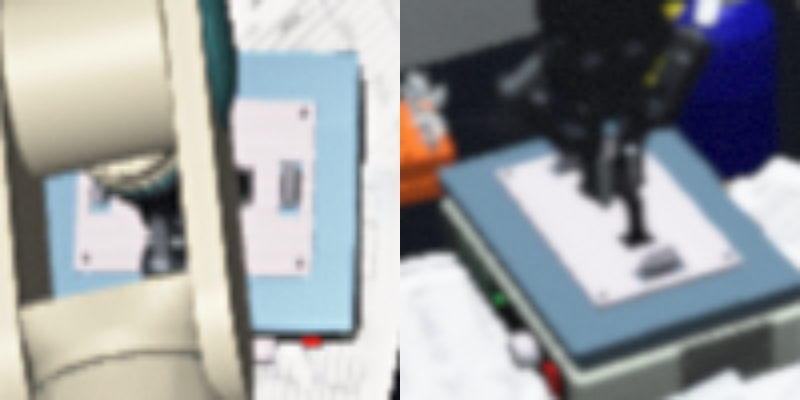

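Both stud heads stand up through the slots, at (290,185) in the top half and (660,262) in the scene half. The plate lies flat, and its height stayed at 89.1 mm while the force rose to about 20 N, so the gasket is at its stop.

```bash
python3 -c "
from station import arm
print(arm.close_job())"
```

```text
the job is handed in; nothing more can be done
None
```

The right stud is in line, the cover is on with both stud heads up through its slots, and the arm is still holding it pressed with about 20 N, the gasket at its stop; the job was handed in at about 14 s.

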